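Snap shut a poster frame

ROBOT

A 6-joint arm with a two-finger parallel gripper is mounted at the origin on a cart in front of the work surface, level with it; the furniture and walls round the work are solid. World frame = base frame: x ahead of the robot, y to its left, z up, the work surface at z = 0. Lengths are in m, angles in rad, forces in N, time in s.
With the tool pointing down it reaches from about 0.375 to 0.9 m from the base axis. Payload 3.1 kg.
Tool frame: the origin (TCP) lies between the finger pads; the fingertips stand 11 mm ahead of it and the grasp point (between the pads) lies 8 mm behind it; z points along the fingers, y is the direction in which the jaws open and shut (so a half turn about z gives the same grasp; the last joint's range is limited). The gripper opens to 85 mm and grips with 20 to 120 N. Pads are 22 mm wide; open, the fingers measure 114 mm over their backs; the gripper's body (76 mm by 85 mm) begins 54 mm behind the grasp point. The pads swing forward as they close: fully open they stand 13 mm farther back than shut.
Start: joints at [-1.296, 0.527, 1.433, -0, 1.181, -0.178], TCP at [0.274, -0.562, 0.242] pointing down, gripper open.
Joint ranges: [-3.08, 3.08], [-0.75, 2.2], [0.22, 2.44], [-1.43, 4.57], [0, 2.65], [-2.85, 2.85]. Speed limits (rad/s): [2.79, 2.79, 3.14, 3.14, 3.14, 3.14].

INTERFACE

Orientations are given as a unit quaternion [x, y, z, w].
In Python, from station import manip gives the robot as it stands. The module is installed in compiled form; this text tells all that it offers.
- The arm moves only by the tool arm_command, never from a script. Its argument "rows" is a list of rows, each a list of 3 entries, a list of its own where there are three numbers: the shift along the world's x, y, z in mm, then the turn about the world's z in rad, then the closure, from -1 (fully open) to 1 (shut), so that 0 is half open. A call has 1 to 12 rows; each row shifts and turns the commanded pose from where the row before left it; what a row does not reach is not made up. A row lasts 1/8 s, in which the tool goes at most 62.5 mm and 10.7 degrees, less where a joint would pass 70% of its speed; a pose out of reach is approached as far as the arm can. A call with a gripper value outside its range is refused whole. The fingers move at their own pace and stop on an object; "squeeze" is the grip in N (left out, the last holds). Time passes only in rows, so rows that do not move let the fingers close. It gives the time, the measured TCP pose, the force and the opening at its end, in the units of the state.
- manip.sense(): the state, without advancing time (a new reading comes with each control period).
- manip.snapshot(name): name is "side" or "top"; returns the picture (384x512x3 uint8, blue, green, red); there is no depth.
- manip.get_calibration(name): a dict with "fovy" (degrees; the focal length in pixels is half the picture's height over the tangent of half this angle, whatever the lens; pixels are square), "cx", "cy" (the principal point, pixels), "R" (3x3) and "t" (3): a world point X has camera coordinates R X + t. Camera axes: x right, y down, z forward; pixel columns grow to the right and rows downward; lengths in m; the calibration is good to about 2 mm. A picture is of the moment at which its call begins. get_calibration takes no time and is no camera call.
- manip.sign_off(): hands the job in, once; it reports no verdict.
The state is a dict: "t": time; "q": joint angles; "qd": joint speeds; "tau": joint torques, N m; "tcp_pos": TCP position; "tool_rot": TCP orientation; "force": force on the tool from outside, world axes, zero at the start; "ft_torque": the same for the moment, N m; "finger_gap": opening from 0.0 (shut) to 1.0 (fully open).
Only numpy, scipy, OpenCV 4.12 (cv2) and the standard library are available. Lean on these libraries where they do the work, as an engineer would, in place of code of your own. Each camera call takes 0.05 s, during which the arm holds its last target.

TASK

The new floor plan is already lying in the small aluminium snap frame on the sideboard, but the four spring rails round its rim are still standing open. Press round the rim with the fingertips until all four rails have clicked shut, flat over the edges of the print. Do not pick the frame up or shove it about, and leave the things round it alone.

Things in the scene. Friction and masses are not known exactly. Their poses are not given: they have to be found in the camera images.
- snap_frame: A5 snap frame of plain aluminium, loose, face up, with a line-drawn floor plan under a fixed clear cover; 178 mm (its x) by 240 mm (its y), about 0.9 kg. Origin: centre of its underside, z up. At yaw 0 its x points away from the robot, its y to the left; it lies turned by up to 25 degrees. Clear cover 7 mm, outer walls 10 mm above the underside.
- frame_centre (a point): Centre of the clear cover (7 mm above the frame's origin, same axes). Each side of the frame has a mitred spring rail 25 mm wide, hinged on a line 3 mm inside the frame's outer edge, 9 mm above the underside: at frame x = -86 mm (rail_near), x = +86 (rail_far), y = +117 (rail_left), y = -117 (rail_right). At the hinge the near and far rails are 234 mm long, the others 172 mm.
- rail_near (a joint): Hinge of the rail on the frame's -x side, nearest the robot: 0 = shut flat (stop), 0.8 rad = standing open (stop). An over-centre spring holds it open; pressing straight down on its free edge takes about 6 N at first, less later; the rail's polished face slides under the finger. Below about 0.35 rad it pulls itself shut with a click and stays shut; let go above that, it springs open again.
- rail_far (a joint): The same for the rail on the frame's +x side (farthest from the robot).
- rail_left (a joint): The same for the rail on the frame's +y side (the robot's left).
- rail_right (a joint): The same for the rail on the frame's -y side (the robot's right).
- rail_near_top (a point): Middle of the top face of rail_near, half-way along it and 12.5 mm from its hinge line; moves with the rail. Axes: x across the rail from hinge to free edge, y along it, z out of the face. Shut, the rail is level, reaches 25 mm inward and its top is 14 mm above the sideboard. Open, it leans inward over the print at 46 degrees, its free edge 16 mm inward of the hinge line and 28 mm up.
- rail_far_top (a point): The same point and axes on rail_far.
- rail_left_top (a point): The same point and axes on rail_left.
- rail_right_top (a point): The same point and axes on rail_right.
- tape_roll: Bystander: roll of paper tape lying flat, 65 mm across, 19 mm high, loose, near the frame's right edge. Origin: centre of its underside.
- marker: Bystander: marker pen lying on its side in front of the frame's near edge, 124 mm long (its y), 17 mm thick, loose. Origin: centre of its underside.
- sticky_pad: Bystander: pad of sticky notes, 76 by 76 mm, 17 mm high, loose, beside the frame's left edge. Origin: centre of its underside.

How it is judged:
At the end, for the whole second after the job is handed in: All four rails are shut (hinges under 0.06 rad), the frame lies flat and at rest within 30 mm of where it lay, and the tape roll, marker and sticky pad are within 25 mm of where they lay (value of joint each of rail_near, rail_far, rail_left, rail_right below 0.06 rad and distance of snap_frame from where it was at the start of the episode below 0.03 m and angle between snap_frame's own z axis and vertical below 0.05 rad and linear speed of snap_frame below 0.02 m/s and distance of each of tape_roll, marker, sticky_pad from where it was at the start of the episode below 0.025 m); the robot touches nothing.
It fails at once if the frame is lifted or tipped up (more than 10 mm or 0.12 rad) (height (world z) of snap_frame above 0.01 m or angle between snap_frame's own z axis and vertical above 0.12 rad).
It fails at once if the frame is shoved more than 40 mm from where it lay (distance of snap_frame from where it was at the start of the episode above 0.04 m).
It fails at once if the tape roll, marker or sticky pad is moved or lifted by more than 25 mm (distance of any of tape_roll, marker, sticky_pad from where it was at the start of the episode above 0.025 m).
It fails at once if the frame is pressed with the arm or the hand instead of the fingers (over 5 N) (contact force between the arm and snap_frame above 5 N).
It also fails if it takes over 42 s, if anything falls off the work surface, if the arm or the gripper's body presses on something with over 40 N, if the wrist force passes 120 N, or if a joint passes its speed limit or range.

## Working session

There is one attempt and no reset: what is moved stays moved. The work goes in short steps, Python scripts to look and compute and a tool call to move; the robot and the scene stay as the last step left them, time stands still between calls to the robot, and variables do not carry over. Pictures are saved under pics/ and viewed, and the job is handed in when it is done.

Besides the shell and the picture viewer there is one more tool, called after "Request:" as name(argument=value, ...) on one line, values as JSON. arm_command: Moves the arm, as the interface text tells. Its arguments: {"type":"object","properties":{"rows":{"type":"array","items":{"type":"array"}},"squeeze":{"type":"number"}},"required":["rows"]}

```bash
mkdir -p pics; python3 - <<'E'
from station import manip
import cv2
s=manip.sense();print(s['t'],s['tcp_pos'],s['tool_rot'],s['finger_gap'],s['force'])
for n in('top','side'):
    cv2.imwrite(f'pics/{n}0.png',manip.snapshot(n)); print(n,manip.get_calibration(n))
E
```

```text
0.0 [ 0.27380935 -0.56105198  0.24132465] [ 9.74366969e-01  2.24961755e-01 -7.02775435e-05 -1.10204892e-03] 1.0021915198713633 [ 0.19303482  0.07331021 -0.47178513]
top {'fovy': 57.571277523038304, 'cx': 251.23733470526486, 'cy': 188.82193798843375, 'R': array([[-0.00604553, -0.99994976,  0.00799537],
       [-0.99413744,  0.00514684, -0.1080012 ],
       [ 0.10795462, -0.00860143, -0.99411861]]), 't': array([0.09195947, 0.53560169, 0.90913196])}
side {'fovy': 42.656352541153694, 'cx': 252.07388273289837, 'cy': 198.9108358158787, 'R': array([[-0.80680328, -0.59081086,  0.00331529],
       [-0.29417536,  0.39684291, -0.86946913],
       [ 0.51237616, -0.70246582, -0.49397616]]), 't': array([0.48903753, 0.19072878, 0.87420458])}
```

View pics/top0.png

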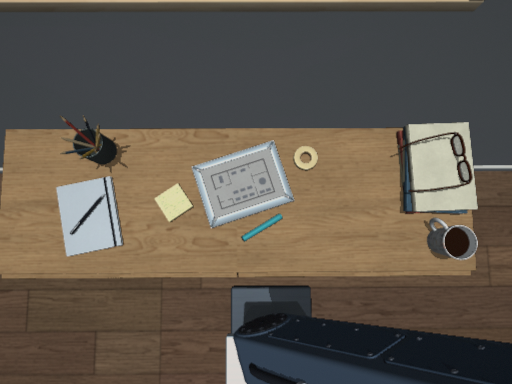

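View pics/side0.png

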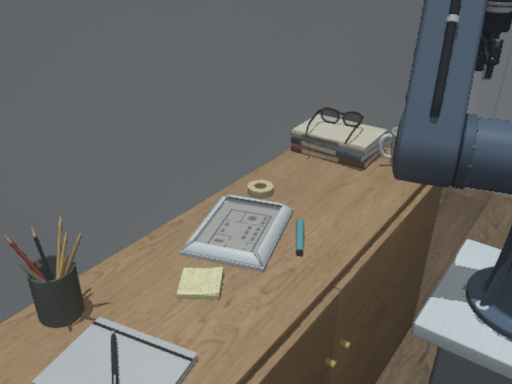

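The top view shows the frame at about px (243,184), tape at (306,158), pad at (173,202) and marker at (262,228). All four rails are open. I'll fit the frame's outline next.

```bash
cat > h.py <<'E'
import numpy as np, cv2
from station import manip
def ray(n,u,v,z):
    c=manip.get_calibration(n); f=192/np.tan(np.radians(c['fovy']/2))
    d=c['R'].T@np.array([(u-c['cx'])/f,(v-c['cy'])/f,1]); o=-c['R'].T@c['t']
    return o+d*(z-o[2])/d[2]
def proj(n,X):
    c=manip.get_calibration(n); f=192/np.tan(np.radians(c['fovy']/2))
    p=c['R']@np.array(X)+c['t']; return np.array([c['cx']+f*p[0]/p[2],c['cy']+f*p[1]/p[2]])
E
python3 - <<'E'
from h import *
im=cv2.imread('pics/top0.png')
hsv=cv2.cvtColor(im,cv2.COLOR_BGR2HSV)
b=im.astype(int)
m=((b[...,0]-b[...,2]>-12)&(b.sum(2)>250)).astype(np.uint8)*255
roi=np.zeros_like(m);roi[135:235,185:300]=255
m&=roi
m[(hsv[...,1]>120)]=0
m=cv2.morphologyEx(m,cv2.MORPH_CLOSE,np.ones((3,3)))
cs,_=cv2.findContours(m,cv2.RETR_EXTERNAL,cv2.CHAIN_APPROX_NONE)
c=max(cs,key=cv2.contourArea)
r=cv2.minAreaRect(c);bx=cv2.boxPoints(r);print(r)
W=np.array([ray('top',u,v,0.008) for u,v in c[:,0,:]])[:,:2]
rw=cv2.minAreaRect((W*1000).astype(np.float32));print('world mm',rw)
bw=cv2.boxPoints(rw);print(bw)
for n,lo,hi in(('pad',(20,70,150),(35,255,255)),('marker',(85,120,60),(105,255,255))):
    k=cv2.inRange(hsv,lo,hi)
    cc,_=cv2.findContours(k,cv2.RETR_EXTERNAL,cv2.CHAIN_APPROX_NONE)
    for x in sorted(cc,key=cv2.contourArea)[-3:]:
        if cv2.contourArea(x)>60:
            Wp=np.array([ray('top',u,v,0.015) for u,v in x[:,0,:]])[:,:2]*1000
            print(n,cv2.minAreaRect(Wp.astype(np.float32)))
print('tape',ray('top',306,158,0.019))
big=cv2.resize(im[130:250,145:335],None,fx=4,fy=4,interpolation=cv2.INTER_CUBIC)
for p in bx: cv2.circle(big,tuple(int(x) for x in ((p-[145,130]+.5)*4)),3,(0,0,255),-1)
cv2.imwrite('pics/crop.png',big)
E
```

```text
((242.10000610351562, 183.3000030517578), (64.51045989990234, 87.91131591796875), 71.56504821777344)
world mm ((554.3104248046875, 113.3516845703125), (177.70040893554688, 239.9077606201172), 18.06818199157715)
[[432.6381   199.83365 ]
 [507.04507  -28.243803]
 [675.9828    26.86972 ]
 [601.5758   254.94717 ]]
pad ((625.0606079101562, -61.14158630371094), (63.61503219604492, 61.54768371582031), 89.7310791015625)
marker ((434.1278991699219, 61.59083938598633), (14.574134826660156, 120.44578552246094), 31.080841064453125)
tape [ 0.62135747 -0.06175253  0.019     ]
```

View pics/crop.png

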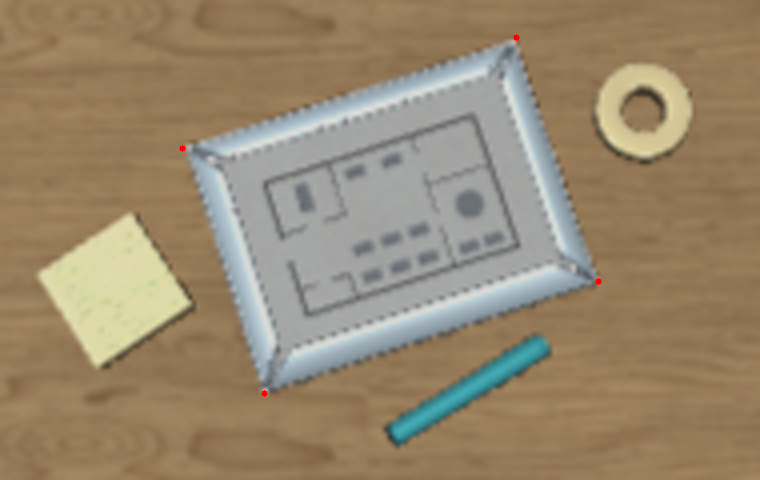

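```bash
python3 - <<'E'
from h import *
im=cv2.resize(cv2.imread('pics/side0.png'),None,fx=1,fy=1)
a=np.radians(18.07);R=np.array([[np.cos(a),-np.sin(a)],[np.sin(a),np.cos(a)]]);c=np.array([.5543,.11335])
big=cv2.resize(im[180:280,170:320],None,fx=5,fy=5)
for x,y,z in [(s*.089,t*.12,.009) for s in(1,-1) for t in(1,-1)]+[(s*.070,0,.028) for s in(1,-1)]+[(0,s*.101,.028) for s in(1,-1)]:
    p=proj('side',[*(c+R@[x,y]),z]); cv2.circle(big,tuple(int(q) for q in (p-[170,180]+.5)*5),3,(0,0,255),-1)
cv2.imwrite('pics/side_chk.png',big)
for n,x,y in(('near',-.069,0),('far',.069,0),('left',0,.1),('right',0,-.1)): print(n,c+R@[x,y])
E
```

```text
near [0.4887032  0.09194767]
far [0.6198968  0.13475233]
left [0.52328213 0.20841783]
right [0.58531787 0.01828217]
```

View pics/side_chk.png

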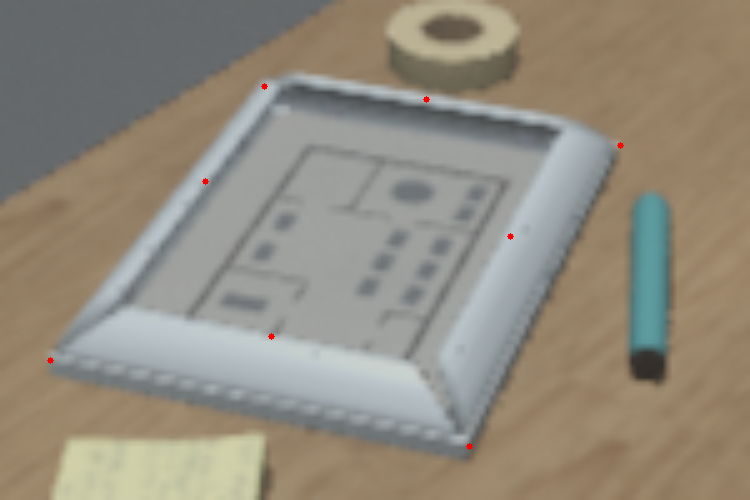

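Request:
arm_command(rows=[[[26,48,0],-0.012,1],[[26,48,0],-0.012,1],[[26,48,0],-0.012,1],[[26,48,0],-0.012,1],[[26,48,0],-0.012,1],[[26,48,0],-0.012,1],[[26,48,0],-0.012,1],[[26,48,0],-0.012,1],[[26,48,0],-0.012,1],[[26,48,0],-0.012,1],[[26,48,0],-0.012,1],[[25,48,0],-0.012,1]], squeeze=40)

```text
t: 1.6
tcp_pos: [0.5855, 0.016, 0.2419]
tool_rot: [0.988, 0.154, -0.0, -0.0]
force: [-0.2, -0.8, 0.5]
finger_gap: 0.002
```

The side view agrees: the projected corners and free edges fall on the real ones to within about 3 mm. I'm at the right rail now, so I'll go down.

Request:
arm_command(rows=[[[0,2,-45],0,1],[[0,0,-45],0,1],[[0,0,-45],0,1],[[0,0,-40],0,1],[[0,0,-10],0,1],[[0,0,-5],0,1],[[0,0,-5],0,1],[[0,0,-5],0,1]])

```text
t: 2.6
tcp_pos: [0.586, 0.0162, 0.0434]
tool_rot: [0.988, 0.154, 0.001, 0.0]
force: [-0.4, -0.3, 0.3]
finger_gap: -0.004
```

Request:
arm_command(rows=[[[0,2,-4],0,1],[[0,0,-3],0,1],[[0,0,-3],0,1]])

```text
t: 2.98
tcp_pos: [0.5842, 0.0214, 0.0338]
tool_rot: [0.988, 0.153, -0.0, -0.002]
force: [-2.3, 14.9, 11.3]
finger_gap: 0.0
```

Request:
arm_command(rows=[[[0,0,-3],0,1],[[0,0,-3],0,1],[[0,0,-1],0,1],[[0,0,0],0,1]])

```text
t: 3.48
tcp_pos: [0.5851, 0.0179, 0.0251]
tool_rot: [0.988, 0.154, -0.0, 0.0]
force: [-0.7, 0.3, 0.1]
finger_gap: 0.0
```

Request:
arm_command(rows=[[[0,0,30],0,1],[[0,0,45],0,1],[[-40,-20,45],0,1],[[-50,-40,40],0,1],[[-50,-50,0],0,1],[[-30,-50,0],0,1],[[0,0,0],0,1]])

```text
t: 4.35
tcp_pos: [0.4285, -0.1319, 0.1781]
tool_rot: [0.989, 0.151, 0.0, 0.0]
force: [0.3, 0.4, -0.6]
finger_gap: -0.001
```

```bash
cat > look.py <<'E'
from h import *
import sys
k=sys.argv[1]; s=manip.sense();print(s['t'],s['tcp_pos'])
a=manip.snapshot('top');b=manip.snapshot('side')
cv2.imwrite(f'pics/top_{k}.png',a)
A=cv2.resize(a[135:240,150:330],None,fx=4,fy=4,interpolation=cv2.INTER_CUBIC)
B=cv2.resize(b[180:300,170:320],None,fx=4,fy=4,interpolation=cv2.INTER_CUBIC)
cv2.imwrite(f'pics/A{k}.png',A);cv2.imwrite(f'pics/B{k}.png',B)
im=a;hsv=cv2.cvtColor(im,cv2.COLOR_BGR2HSV);b=im.astype(int)
m=((b[...,0]-b[...,2]>-12)&(b.sum(2)>250)).astype(np.uint8)*255
roi=np.zeros_like(m);roi[135:235,185:300]=255
m&=roi;m[(hsv[...,1]>120)]=0
m=cv2.morphologyEx(m,cv2.MORPH_CLOSE,np.ones((3,3)))
cs,_=cv2.findContours(m,cv2.RETR_EXTERNAL,cv2.CHAIN_APPROX_NONE)
c=max(cs,key=cv2.contourArea)
W=np.array([ray('top',u,v,0.008) for u,v in c[:,0,:]])[:,:2]
print(cv2.minAreaRect((W*1000).astype(np.float32)))
E
python3 look.py 1
```

```text
4.35 [ 0.42852107 -0.13185503  0.17814277]
((554.2028198242188, 111.93637084960938), (178.2821044921875, 239.984130859375), 17.887149810791016)
```

View pics/A1.png

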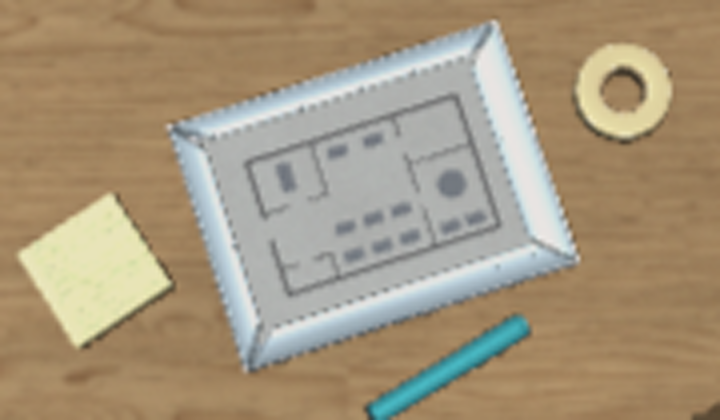

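View pics/B1.png

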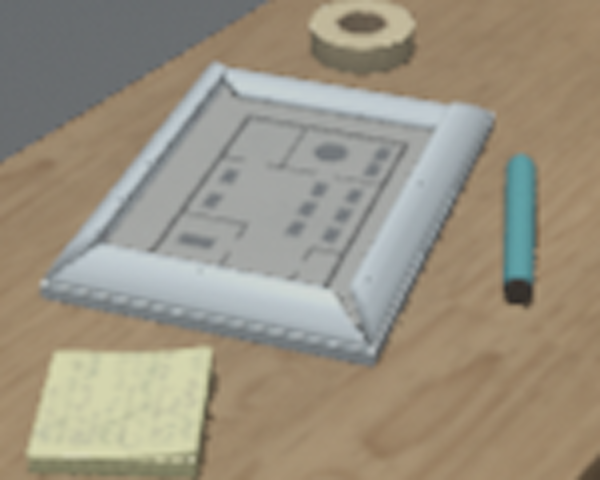

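The right rail lies flat, seen as a broad bright strip near px (520,150) in the crop. The frame moved only about 1 mm. The near rail is next, pressed slightly further inward.

Request:
arm_command(rows=[[[13,45,0],0,1],[[13,45,0],0,1],[[13,45,0],0,1],[[13,45,-20],0,1],[[12,44,-40],0,1],[[0,0,-40],0,1],[[0,0,-25],0,1],[[0,0,-5],0,1],[[0,0,0],0,1]])

```text
t: 5.58
tcp_pos: [0.4942, 0.0962, 0.0478]
tool_rot: [0.988, 0.155, 0.0, -0.0]
force: [1.7, -0.1, -0.2]
finger_gap: -0.003
```

Request:
arm_command(rows=[[[0,0,-4],0,1],[[0,0,-4],0,1],[[0,0,-3],0,1]])

```text
t: 5.95
tcp_pos: [0.4971, 0.0955, 0.0382]
tool_rot: [0.988, 0.153, 0.004, 0.0]
force: [2.5, 3.5, 8.1]
finger_gap: -0.0
```

Request:
arm_command(rows=[[[0,0,-3],0,1],[[0,0,-3],0,1],[[0,0,-2],0,1],[[0,0,0],0,1]])

```text
t: 6.45
tcp_pos: [0.4931, 0.0952, 0.0283]
tool_rot: [0.988, 0.154, -0.001, -0.0]
force: [0.3, -0.4, 0.8]
finger_gap: -0.003
```

Request:
arm_command(rows=[[[0,0,20],0,1],[[0,0,40],0,1],[[41,12,0],0,1],[[41,12,0],0,1],[[41,12,0],0,1],[[0,0,0],0,1],[[0,0,-35],0,1],[[0,0,-6],0,1],[[0,0,0],0,1]])

```text
t: 7.58
tcp_pos: [0.6156, 0.1311, 0.0473]
tool_rot: [0.988, 0.154, -0.001, -0.0]
force: [0.1, 0.2, 0.3]
finger_gap: -0.003
```

Request:
arm_command(rows=[[[0,0,-4],0,1],[[0,0,-4],0,1],[[0,0,-3],0,1]])

```text
t: 7.95
tcp_pos: [0.615, 0.1306, 0.0382]
tool_rot: [0.988, 0.155, -0.002, 0.0]
force: [-8.9, -4.4, 14.8]
finger_gap: -0.007
```

Request:
arm_command(rows=[[[0,0,-3],0,1],[[0,0,-3],0,1],[[0,0,-2],0,1],[[0,0,0],0,1]])

```text
t: 8.45
tcp_pos: [0.6171, 0.1312, 0.0289]
tool_rot: [0.988, 0.154, 0.0, -0.0]
force: [0.2, -0.5, 0.2]
finger_gap: -0.005
```

Request:
arm_command(rows=[[[0,0,20],0,1],[[0,0,40],0,1],[[-31,24,0],0,1],[[-31,24,0],0,1],[[-30,24,0],0,1],[[0,0,0],0,1],[[0,0,-35],0,1],[[0,0,-6],0,1],[[0,0,0],0,1]])

```text
t: 9.57
tcp_pos: [0.526, 0.203, 0.0481]
tool_rot: [0.988, 0.154, 0.0, 0.0]
force: [0.9, 0.7, 0.2]
finger_gap: -0.001
```

Request:
arm_command(rows=[[[0,0,-4],0,1],[[0,0,-4],0,1],[[0,0,-3],0,1]])

```text
t: 9.95
tcp_pos: [0.5259, 0.2024, 0.0378]
tool_rot: [0.988, 0.155, 0.001, 0.001]
force: [-0.0, -8.2, 12.0]
finger_gap: 0.002
```

Request:
arm_command(rows=[[[0,0,-3],0,1],[[0,0,-3],0,1],[[0,0,-2],0,1],[[0,0,0],0,1]])

```text
t: 10.45
tcp_pos: [0.5275, 0.2014, 0.0297]
tool_rot: [0.988, 0.155, 0.002, 0.001]
force: [2.9, -8.4, 3.4]
finger_gap: 0.001
```

Request:
arm_command(rows=[[[0,0,30],0,1],[[0,0,50],0,1],[[0,0,50],0,1],[[0,-50,30],0,1],[[0,-60,0],0,1],[[0,-60,0],0,1],[[-20,-55,0],0,1],[[-20,-55,0],0,1],[[-20,-55,0],0,1],[[-20,-50,0],0,1],[[0,0,0],0,1]])

```text
t: 11.82
tcp_pos: [0.4443, -0.1852, 0.1889]
tool_rot: [0.989, 0.151, 0.0, 0.001]
force: [0.8, 1.0, 0.5]
finger_gap: 0.003
```

```bash
python3 look.py 2
```

```text
11.825 [ 0.44428293 -0.18517358  0.18894206]
((556.1734619140625, 117.8614501953125), (177.85174560546875, 240.2207489013672), 17.7452449798584)
```

View pics/A2.png

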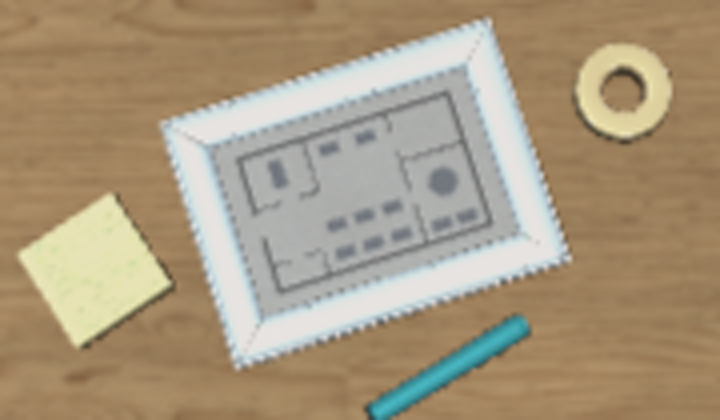

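View pics/B2.png

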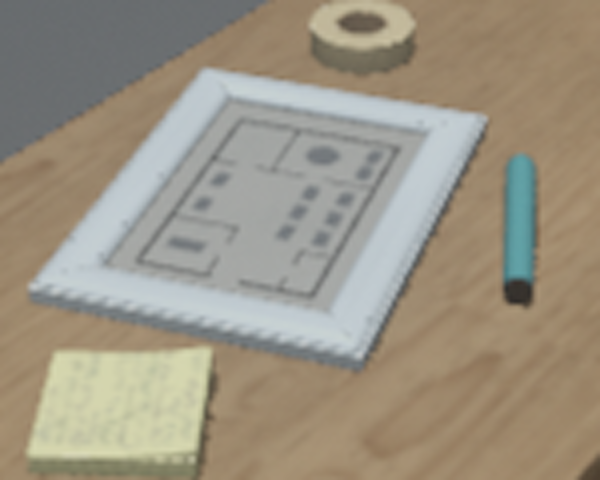

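All four rails look flat: the strips are equally broad, and the mitres near crop px (190,130), (480,40), (540,245) and (255,340) have closed to thin lines. The tape, pad and marker sit at the same pixels as before. The arm is clear, so I'll hand it in.

```bash
python3 -c "
from station import manip
print(manip.sign_off())"
```

```text
the job is handed in; nothing more can be done
None
```

All four rails are shut, and I handed the job in at about 12 s of the 42 s limit. I pressed each rail at mid-length with the closed fingertips, in the order right, near, far, left. `sign_off` gives no verdict, so this rests on my own checks.

- **Rails:** in the last top and side pictures all four rails lie flat with their mitres closed. The hinge angles can't be read directly, so "shut" is judged from the pictures and the forces.
- **Forces:** the force dropped to about zero at the bottom of the right, near and far presses. On the left rail about 8 N sideways and 3 N vertical were still showing at the bottom. The picture taken after I withdrew shows that rail flat too.
- **Frame:** it measured about 5 mm and 0.3° from where it started, against the 30 mm allowed. Most of that probably came from the left press.
- **Bystanders:** the tape roll, marker and sticky pad look unmoved between the pictures after the first press and after the last.
- **Contact:** the largest single reading I saw was about 15 N sideways on the right rail. I pressed the other three slightly further inward to reduce it. The arm was well clear of everything at the end.

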